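# Hang the round foam piece on the drying rail and slide it to the tape mark

### The arm

A 6-joint arm with a two-finger parallel gripper is mounted at the origin on the work surface. World frame = base frame: x ahead of the robot, y to its left, z up, the work surface at z = 0. Lengths are in mm, angles in rad, forces in N, time in s.
With the tool pointing down it reaches from about 300 to 775 mm from the base axis. Payload 14.6 kg.
Tool frame: the origin (TCP) lies midway between the tips of the shut fingers; the grasp point (between the pads) lies 19 mm behind it (manip.grip_point_offset is the distance from the TCP to the grasp point, in mm); x points along the fingers, z is the direction in which the jaws open and shut, and the axes are right-handed (so a half turn about x gives the same grasp; the last joint's range is limited). The gripper opens to 94 mm and grips with 3 to 60 N. Pads are 16 mm wide; open, the fingers measure 119 mm over their backs; the gripper's body (75 mm by 177 mm) begins 78 mm behind the grasp point.
Start: joints at [-1.385, 0.3, 1.521, -0, 1.321, -0.067], TCP at [137.557, -532.51, 205.446] pointing down, gripper open.
Joint ranges: [-3.03, 3.03], [-0.79, 2.21], [0.23, 2.52], [-1.04, 4.18], [0, 3.07], [-2.55, 2.55]. Speed limits (rad/s): [2.22, 2.22, 2.57, 3.14, 3.14, 3.14].

### API

Orientations are given as [roll, pitch, yaw] about the fixed x, y, z axes, in that order (R = Rz(yaw) Ry(pitch) Rx(roll)).
In Python, from cell import manip, camera, calibration, order gives the robot as it stands.
- The arm moves only by the tool jog_arm, never from a script. Its arguments are lists of equal length, an entry for each row: "turn": the turn, a rotation vector about the tool's x, y, z in degrees, a list of three; "dp": the shift along the tool's x, y, z in cm, a list of three; "gripper": the closure, from 0 (fully open) to 1 (shut). In form: {"turn": [[ax, ay, az], ...], "dp": [[tx, ty, tz], ...], "gripper": [gripper, ...]}. A call has 1 to 8 rows; each row shifts and turns the pose as measured when the row begins, along the tool's axes as they then stand; what a row does not reach is not made up. A row lasts 1/8 s, in which the tool goes at most 62.5 mm and 10.7 degrees, less where a joint would pass 70% of its speed; a pose out of reach is approached as far as the arm can. A call is refused whole if a number of a shift passes 6.25 or a number of a turn 10.7, either way. A call with a gripper value outside its range is refused whole. The fingers move at their own pace and stop on an object; "grip_force" is the grip in N (left out, the last holds). Time passes only in rows, so rows that do not move let the fingers close. It gives the time, the measured TCP pose, the force and the opening at its end, in the units of the state.
- manip.read_state(): the state, without advancing time (a new reading comes with each control period).
- camera(name): name is "scene" or "side" or "wrist"; returns (picture, depth): 420x560x3 uint8, red, green, blue; 420x560 float32, mm along the optical axis (not along the pixel's ray), 0 where there is no reading.
- calibration(name): a dict with "K" (3x3 intrinsics, pixels), "world_from_camera" (4x4, takes a point from camera to world coordinates). Camera axes: x right, y down, z forward; pixel columns grow to the right and rows downward; lengths in mm; the calibration is good to about 2 mm. A picture is of the moment at which its call begins: read the wrist's pose just before it. calibration takes no time and is no camera call; for the wrist camera it gives the pose at the moment of the call.
- order.sign_off(): hands the job in, once; it reports no verdict.
The state is a dict: "clock": time; "joints": joint angles; "qd": joint speeds; "effort": joint torques, N m; "eef_pos": TCP position; "eef_rot": TCP orientation; "wrist_force": force on the tool from outside, world axes, zero at the start; "moment": the same for the moment, N m; "finger_gap": finger opening in mm.
Only numpy, scipy, OpenCV 4.12 (cv2) and the standard library are available. Lean on these libraries where they do the work, as an engineer would, in place of code of your own. Each camera call takes 0.05 s, during which the arm holds its last target.

### The job

Take the hanger that carries the round foam piece by its wooden grip and hook it onto the drying rail at a spot at least 10 cm along the rail from the white tape mark, on whichever side has room. Then slide it along the rail, still hooked on, until it hangs centred over the tape mark (within about a centimetre), and let it hang there freely, square to the rail. Leave the hanger with the square foam piece standing where it is.

Things in the scene. Friction and masses are not known exactly. Their poses are not given: they have to be found in the camera images.
- round_hanger_grip (a point): Centre of the wooden grip on top of the hanger with the ROUND white foam drum (84 mm across, 70 high). Hanger: 0.2-0.4 kg, 213 mm tall, stands on its drum; this point 190 mm above its underside. z up, x to the hook's open side. Grip: 18 (x) x 30 (y) x 50 mm high, 23 of it above this point. Hook below it: 34 mm wide saddle, seats with the rail's axis 40 mm under this point and stays upright when let go.
- square_hanger_grip (a point): The same point on the other hanger, alike but with a SQUARE foam piece (76 x 76 x 70 mm): leave it standing. Hook of both: aluminium flat bar, 32 mm wide inside along x; its free leg at x = +16 to +20 mm ends 58 mm below this point; its back leg at x = -16 to -20 mm goes down to the top of the foam, 120 mm below. Hook mouth: between free leg and foam, on the +x side.
- rail_mid (a point): Middle of the drying rail, on its axis: fixed level dark steel tube, 16 mm diameter, axis 200 mm above the bench. y along it, x across it, away from the robot. Posts (20 mm thick, 212 tall, feet 70 mm across) at y = +-240 mm. A hanger goes on from the robot's side, moving to +x with its grip point 88 mm above the rail's axis, then 48 mm down to its seat; it slides with under 8 N.
- mark_mid (a point): Centre, on the rail's axis, of the tape mark: a white paper band 22 mm wide round the rail, up to 120 mm either side of the rail's middle. Its axes are those of the rail. The tape is thin: the hanger slides freely over it.

How it is judged (in metres and radians):
On the way:
1. the round hanger is hooked on the rail, seated, about 10 cm or more along the rail from the mark (at least 85 mm is accepted) (x of round_hanger_grip in the frame of rail_mid between -0.02 and 0.02 m and z of round_hanger_grip in the frame of rail_mid between 0.028 and 0.05 m and y of round_hanger_grip in the frame of rail_mid between -0.225 and 0.225 m and angle between round_hanger_grip's own z axis and vertical below 0.2 rad and horizontal distance between round_hanger_grip and mark_mid above 0.085 m), for 0.2 s.
At the end, for the whole second after the job is handed in: the round hanger hangs on the rail by its hook, released and at rest, within 16 mm of the tape mark's centre along the rail, upright within 11 degrees and square to the rail within 15 degrees; the square hanger stands within 30 mm of where it was (x of round_hanger_grip in the frame of rail_mid between -0.02 and 0.02 m and z of round_hanger_grip in the frame of rail_mid between 0.028 and 0.05 m and y of round_hanger_grip in the frame of rail_mid between -0.225 and 0.225 m and angle between round_hanger_grip's own z axis and vertical below 0.2 rad and y of round_hanger_grip in the frame of mark_mid between -0.016 and 0.016 m and angle between the x axis of round_hanger_grip and the x axis of rail_mid, either way round below 0.26 rad and linear speed of round_hanger below 0.04 m/s and distance of square_hanger_grip from where it was at the start of the episode below 0.03 m and angle between square_hanger_grip's own z axis and vertical below 0.17 rad); the robot touches nothing.
It fails at once if the round hanger is lifted more than 15 mm off its seat over the rail within 7 cm of the mark (it must get there by sliding, hooked on) (horizontal distance between round_hanger_grip and mark_mid below 0.07 m and z of round_hanger_grip in the frame of rail_mid above 0.055 m and x of round_hanger_grip in the frame of rail_mid between -0.025 and 0.025 m).
It fails at once if the square hanger is shifted by more than 30 mm or tipped by more than 10 degrees (not (distance of square_hanger_grip from where it was at the start of the episode below 0.03 m and angle between square_hanger_grip's own z axis and vertical below 0.17 rad)).
It also fails if it takes over 48 s, if anything falls off the work surface, if the arm or the gripper's body presses on something with over 40 N, if the wrist force passes 120 N, or if a joint passes its speed limit or range.

## Working session

There is one attempt and no reset: what is moved stays moved. The work goes in short steps, Python scripts to look and compute and a tool call to move; the robot and the scene stay as the last step left them, time stands still between calls to the robot, and variables do not carry over. Pictures are saved under pics/ and viewed, and the job is handed in when it is done.

Besides the shell and the picture viewer there is one more tool, called in YAML: its name, and indented under it one key for each argument. jog_arm: Moves the arm, as the interface text tells. Its arguments: {"type":"object","properties":{"turn":{"type":"array","items":{"type":"array","items":{"type":"number"}}},"dp":{"type":"array","items":{"type":"array","items":{"type":"number"}}},"gripper":{"type":"array","items":{"type":"number"}},"grip_force":{"type":"number"}},"required":["turn","dp","gripper"]}

```bash
mkdir -p pics; ls
python3 - <<'E'
from cell import manip,camera,calibration
import cv2,numpy as np
s=manip.read_state();print(s)
for n in ("scene","side"):
    p,d=camera(n);cv2.imwrite(f"pics/{n}0.png",p[:,:,::-1]);np.savez(f"{n}0.npz",p=p,d=d,**calibration(n));print(n,calibration(n))
E
```

```text
pics
{'clock': 0.0, 'joints': array([-1.38458682e+00,  3.00477073e-01,  1.52158934e+00,  2.99719902e-05,
        1.32071292e+00, -6.66099742e-02]), 'qd': array([-0.00127337, -0.00087413,  0.00044134, -0.00114847,  0.00107719,
       -0.00120926]), 'effort': array([ 2.50374520e-03, -5.31799436e+01, -3.52736700e+01,  7.08993548e-02,
        2.43677414e-02, -7.89369074e-05]), 'eef_pos': array([ 137.5235722 , -532.25056405,  204.8795686 ]), 'eef_rot': array([3.05052353, 1.5696093 , 1.73253924]), 'wrist_force': array([ 0.27904658,  0.13161454, -0.11226085]), 'moment': array([ 0.01379626, -0.03683197,  0.02108611]), 'finger_gap': 93.88251768494801}
scene {'K': array([[453.5695286 ,   0.        , 280.72187427],
       [  0.        , 453.5695286 , 208.14583486],
       [  0.        ,   0.        ,   1.        ]]), 'world_from_camera': array([[-1.63793977e-01,  6.26786965e-01, -7.61780568e-01,
         1.09571896e+03],
       [ 9.86474605e-01,  9.91547358e-02, -1.30522761e-01,
         8.95162897e+01],
       [-6.27581425e-03, -7.72856027e-01, -6.34550373e-01,
         7.21674497e+02],
       [ 0.00000000e+00,  0.00000000e+00,  0.00000000e+00,
         1.00000000e+00]])}
side {'K': array([[458.4828934 ,   0.        , 277.55407691],
       [  0.        , 458.4828934 , 206.15462033],
       [  0.        ,   0.        ,   1.        ]]), 'world_from_camera': array([[-9.84577270e-01, -1.27989124e-01,  1.19274405e-01,
         4.49020331e+02],
       [-1.74826566e-01,  6.94147924e-01, -6.98279551e-01,
         5.69782371e+02],
       [ 6.57810777e-03, -7.08362508e-01, -7.05818167e-01,
         8.16126509e+02],
       [ 0.00000000e+00,  0.00000000e+00,  0.00000000e+00,
         1.00000000e+00]])}
```

View pics/scene0.png

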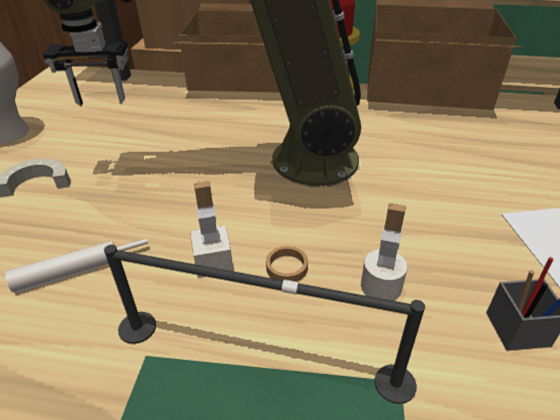

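View pics/side0.png

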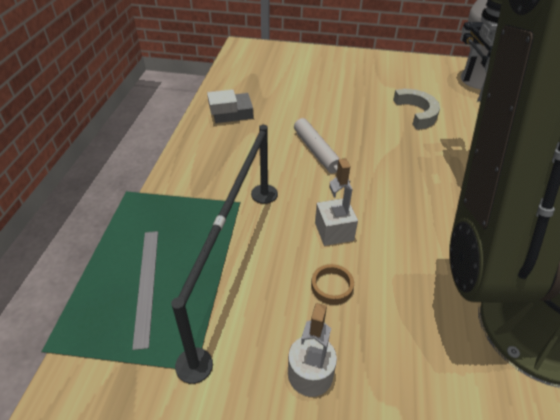

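Scene view: the round hanger has its grip at about (395,218), the square hanger at (204,195), and the rail runs (112,250) to (416,306) with the mark at (290,286). Side view: round grip at (318,320), square grip at (343,172), mark at (220,222). Next I measure the positions.

```bash
cat > h.py <<'E'
import numpy as np,cv2
def load(n):
    z=np.load(n+".npz");return z['p'],z['d'],z['K'],z['world_from_camera']
def cloud(d,K,T):
    v,u=np.indices(d.shape);P=np.stack([(u-K[0,2])/K[0,0]*d,(v-K[1,2])/K[1,1]*d,d],-1)
    return P@T[:3,:3].T+T[:3,3]
def ray(u,v,K,T):
    r=T[:3,:3]@np.array([(u-K[0,2])/K[0,0],(v-K[1,2])/K[1,1],1.]);return T[:3,3],r/np.linalg.norm(r)
def atz(u,v,z,K,T):
    o,r=ray(u,v,K,T);return o+r*(z-o[2])/r[2]
def tri(a,b):
    A=np.zeros((3,3));B=np.zeros(3)
    for o,r in(a,b):
        M=np.eye(3)-np.outer(r,r);A+=M;B+=M@o
    x=np.linalg.solve(A,B);return x,[np.linalg.norm((np.eye(3)-np.outer(r,r))@(x-o)) for o,r in(a,b)]
E
python3 - <<'E'
from h import *
np.set_printoptions(precision=1,suppress=True)
for n in("scene0","side0"):
    p,d,K,T=load(n);W=cloud(d,K,T);hsv=cv2.cvtColor(p,cv2.COLOR_RGB2HSV)
    wins={"scene0":dict(R=(360,190,440,310),S=(180,170,240,280),rail=(100,235,430,325)),"side0":dict(R=(280,290,345,395),S=(310,145,365,245),rail=(170,115,280,310))}[n]
    for k in"RS":
        a,b,c,e=wins[k];m=np.zeros(d.shape,bool);m[b:e,a:c]=1
        z=W[...,2];g=m&(z>150)&(z<225)&(d>0)
        print(n,k,"grip cloud",g.sum(),np.median(W[g],0),W[g].min(0),W[g].max(0))
        brown=g&(hsv[...,1]>90); v,u=np.nonzero(brown); print("  brown",brown.sum(),u.min(),u.max(),v.min(),v.max(),u.mean(),v.mean(),W[brown].mean(0))
        t=g&(z>np.percentile(z[g],97)-6)
        f=m&(z>64)&(z<76); q=W[f];print("  foamtop",f.sum(),q.mean(0),q.min(0),q.max(0), cv2.minAreaRect(q[:,:2].astype(np.float32)))
        br=cv2.minAreaRect(W[brown][:,:2].astype(np.float32));print("  griprect",br)
    a,b,c,e=wins['rail'];m=np.zeros(d.shape,bool);m[b:e,a:c]=1
    r=m&(W[...,2]>185)&(W[...,2]<225)&(W[...,0]>400)&(hsv[...,2]<110)
    q=W[r];
    l=cv2.fitLine(q.astype(np.float32),cv2.DIST_HUBER,0,.01,.01).ravel();s=(q-l[3:])@l[:3]
    print("rail",r.sum(),l,l[3:]+l[:3]*s.min(),l[3:]+l[:3]*s.max())
    w=m&(W[...,2]>185)&(W[...,2]<225)&(W[...,0]>400)&(hsv[...,2]>150)&(hsv[...,1]<60)
    v,u=np.nonzero(w);print("mark",w.sum(),u.mean(),v.mean(),W[w].mean(0),W[w].min(0),W[w].max(0),atz(u.mean(),v.mean(),204,K,T))
    big=cv2.resize(p[b-10:e+10,a-10:c+10],None,fx=2,fy=2)[:,:,::-1];cv2.imwrite(f"pics/{n}_rail.png",big)
    a,b,c,e=wins['R'];cv2.imwrite(f"pics/{n}_R.png",cv2.resize(p[b-10:e+10,a-10:c+10],None,fx=4,fy=4,interpolation=2)[:,:,::-1])
E
```

```text
scene0 R grip cloud 1283 [468.6 181.1 205.3] [440.  129.4 150.1] [674.2 218.  215.5]
  brown 455 360 405 203 309 393.4945054945055 220.7824175824176 [467.  183.7 196.6]
  foamtop 1006 [460.  185.6  70.9] [412.9 145.   64.1] [495.2 227.   76. ] ((455.86334228515625, 185.51016235351562), (82.87215423583984, 79.16845703125), 80.39955139160156)
  griprect ((555.4424438476562, 167.2933349609375), (31.10857391357422, 232.69888305664062), 79.42681884765625)
scene0 S grip cloud 1165 [ 635.4 -145.8  204. ] [ 424.8 -190.7  150.1] [652.9 -51.6 215.2]
  brown 385 194 211 181 277 202.85974025974025 194.71428571428572 [ 447.4 -171.4  195.8]
  foamtop 903 [ 446.7 -172.    70.4] [ 391.7 -223.1   64. ] [ 489.  -125.4   75.9] ((440.9841003417969, -173.96127319335938), (78.82332611083984, 76.03933715820312), 23.331954956054688)
  griprect ((539.8494262695312, -144.33567810058594), (234.69546508789062, 29.711692810058594), 16.449810028076172)
rail 3274 [  0.1   1.    0.  652.  -16.8 206.1] [ 631.  -279.2  205.9] [670.7 217.6 206.4]
mark 139 287.9208633093525 285.1654676258993 [654.3  23.6 207.8] [ 634.8
[... 489 characters left out ...]
18), 82.16848754882812)
side0 S grip cloud 435 [ 440.3 -165.9  183.5] [ 416.  -191.8  150. ] [ 462.  -153.1  218.3]
  brown 250 336 350 158 183 343.168 170.584 [ 437.9 -168.   199.1]
  foamtop 767 [ 441.4 -167.6   70.8] [ 391.6 -220.    64.1] [ 486.9 -125.9   76. ] ((440.10968017578125, -175.52015686035156), (76.49945831298828, 81.18921661376953), 22.87389373779297)
  griprect ((438.70220947265625, -174.36102294921875), (19.23371124267578, 31.367952346801758), 21.937557220458984)
rail 1705 [  0.1   1.    0.  648.   15.  208.1] [ 623.5 -278.9  207.2] [665.  218.4 208.7]
mark 61 218.9344262295082 220.04918032786884 [650.1  24.  209.3] [643.8  13.6 204.9] [658.   35.3 211.7] [651.9  19.2 204. ]
```

Run:
```python
from h import *
np.set_printoptions(precision=3,suppress=True)
for n in("scene0","side0"):
    p,d,K,T=load(n);W=cloud(d,K,T);hsv=cv2.cvtColor(p,cv2.COLOR_RGB2HSV);z=W[...,2]
    near=lambda x,y,r:(np.hypot(W[...,0]-x,W[...,1]-y)<r)&(d>0)
    for k,x,y in(("R",452,187),("S",439,-173)):
        g=near(x,y,60)&(hsv[...,1]>90)&(z>160)
        t=g&(z>209);
        print(n,k,g.sum(),cv2.minAreaRect(W[g][:,:2].astype(np.float32)),"top",t.sum(),W[t].mean(0),cv2.minAreaRect(W[t][:,:2].astype(np.float32)))
        al=near(x,y,60)&(hsv[...,1]<60)&(z>85)&(z<165)
        print("  alu",al.sum(),W[al].mean(0),cv2.minAreaRect(W[al][:,:2].astype(np.float32)))
        f=near(x,y,60)&(abs(z-70)<4);q=W[f][:,:2].astype(np.float32);print("  foam",cv2.minEnclosingCircle(q))
    r=(z>196)&(z<225)&(W[...,0]>560)&(W[...,0]<720)&(abs(W[...,1])<320)&(hsv[...,2]<110)
    q=W[r];l=cv2.fitLine(q.astype(np.float32),cv2.DIST_HUBER,0,.01,.01).ravel();s=(q-l[3:])@l[:3]
    print("rail",l, np.degrees(np.arctan2(l[0],l[1])), l[3:]+l[:3]*s.min(),l[3:]+l[:3]*s.max())
    w=(z>185)&(abs(W[...,0]-651)<30)&(abs(W[...,1]-24)<25)&(hsv[...,2]>130)&(hsv[...,1]<70)
    v,u=np.nonzero(w);print("mark",w.sum(),u.mean(),v.mean(),W[w].mean(0),np.percentile(W[w][:,1],[3,97]))
    # posts
    o=(z>20)&(z<185)&(W[...,0]>560)&(W[...,0]<720)&(abs(abs(W[...,1])-250)<70)&(hsv[...,2]<90)&(d>0)
    for s in(-1,1):
        m=o&(np.sign(W[...,1])==s); 
        if m.sum():print(" post",m.sum(),np.median(W[m],0))
a=cv2.imread("pics/scene0_R.png");b=cv2.imread("pics/side0_R.png");h=560
print(a.shape,b.shape)
c=np.hstack([cv2.resize(i,(int(i.shape[1]*h/i.shape[0]),h)) for i in(a,b)]);cv2.imwrite("pics/R.png",c);print(c.shape)
```

```text
scene0 R 434 ((451.9512634277344, 186.0189666748047), (29.83084487915039, 21.638965606689453), 82.33503723144531) top 135 [452.979 185.973 213.113] ((451.8597106933594, 186.22988891601562), (29.61874771118164, 20.988998413085938), 83.947021484375)
  alu 422 [458.735 185.428 137.884] ((452.55010986328125, 186.11367797851562), (33.74836349487305, 42.40654373168945), 81.75675201416016)
  foam ((452.14984130859375, 186.83734130859375), 43.14361572265625)
scene0 S 380 ((438.5098876953125, -174.89039611816406), (23.139204025268555, 29.86913299560547), 21.39580726623535) top 108 [ 440.727 -174.374  212.691] ((438.20166015625, -174.86192321777344), (22.412389755249023, 28.305519104003906), 16.039443969726562)
  alu 385 [ 444.866 -172.027  135.614] ((440.0182189941406, -174.17739868164062), (41.676815032958984, 33.45015335083008), 22.999332427978516)
  foam ((440.045654296875, -174.12637329101562), 52.42812728881836)
rail [  0.078   0.997   0.003 652.284 -12.722 206.285] 4.4959707 [ 631.332 -279.188  205.409] [670.401 217.681 207.044]
mark 148 289.2972972972973 285.69594594594594 [654.714  25
[... 649 characters left out ...]
801758), 21.937557220458984) top 94 [ 438.292 -173.004  213.326] ((438.301513671875, -174.61563110351562), (18.05126953125, 31.428804397583008), 20.992433547973633)
  alu 306 [ 434.447 -172.753  135.708] ((438.2686767578125, -175.28268432617188), (42.12703323364258, 36.59941482543945), 22.330345153808594)
  foam ((439.5040283203125, -175.28436279296875), 51.93086624145508)
rail [  0.082   0.997   0.002 648.235  20.03  207.934] 4.6814613 [ 623.751 -278.955  207.447] [664.507 218.737 208.258]
mark 74 219.09459459459458 220.36486486486487 [649.688  24.463 209.069] [13.937 35.259]
 post 355 [ 625.903 -262.141  104.145]
 post 601 [660.697 215.742 112.109]
(560, 400, 3) (500, 340, 3)
(560, 780, 3)
```

View pics/R.png

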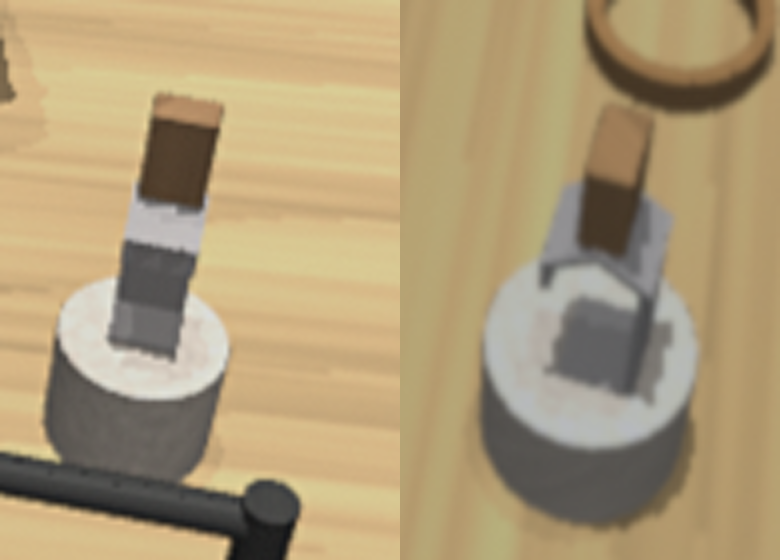

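```bash
cat > go.py <<'E'
import sys,numpy as np
from cell import manip
from scipy.spatial.transform import Rotation as R
np.set_printoptions(precision=2,suppress=True)
def st():
    s=manip.read_state();r=R.from_euler('xyz',s['eef_rot']).as_matrix();return s,r
def delta(p,jaw_yaw=None):
    "dp cm and turn deg in tool axes to reach TCP p(mm) with tool down, jaw axis at yaw (mod 180)"
    s,r=st();dp=r.T@(np.array(p,float)-s['eef_pos'])/10
    print("t",s['clock'],"tcp",s['eef_pos'],"jaw yaw",np.degrees(np.arctan2(r[1,2],r[0,2])),"gap",s['finger_gap'],"F",s['wrist_force'],"q6",s['joints'][5]);print(" toolx",r[:,0])
    print(" dp total cm",dp)
    if jaw_yaw is not None:
        a=np.radians(jaw_yaw);z=np.array([np.cos(a),np.sin(a),0]);
        for sg in(1,-1):
            x=np.array([0,0,-1.]);zz=z*sg;t=np.stack([x,np.cross(zz,x),zz],1)
            print(" turn",np.degrees(R.from_matrix(r.T@t).as_rotvec()))
if __name__=="__main__":
    a=[float(x) for x in sys.argv[1:]];delta(a[:3],a[3] if len(a)>3 else None)
E
python3 go.py 451 186 300 82
```

```text
t 0.1 tcp [ 137.52 -532.3   204.95] jaw yaw -75.51654465679742 gap 94.17167777575938 F [-0.39  0.62  0.58] q6 -0.0666014279158744
 toolx [-0.  0. -1.]
 dp total cm [ -9.44  48.32 -61.72]
 turn [-157.52   -0.01   -0.08]
 turn [22.48 -0.06  0.01]
```

```bash
cat > plan.py <<'E'
from go import *
def rows(way):
    "way: list of (x,y,z,yaw) ; prints per-row dp, turn from nominal previous"
    s,r=st();p=s['eef_pos'];y=np.degrees(np.arctan2(r[1,2],r[0,2]))
    for w in way:
        a=np.radians(y);d=np.array(w[:3])-p
        dp=[-d[2],-np.sin(a)*d[0]+np.cos(a)*d[1],np.cos(a)*d[0]+np.sin(a)*d[1]]
        print("dp",np.round(np.array(dp)/10,1),"turn",round(-(w[3]-y),1));p=np.array(w[:3]);y=w[3]
E
python3 - <<'E'
from plan import *
a0,a1=-75.5,22.4;n=18;w=[]
for i in range(1,n+1):
    f=i/n;a=np.radians(a0+(a1-a0)*f);r=550+(488-550)*f
    w.append((r*np.cos(a),r*np.sin(a),min(300,205+60*i),-75.5+157.5*f))
rows(w)
E
```

```text
dp [-6.   5.2 -0.6] turn -8.8
dp [-3.5  5.2 -0.3] turn -8.8
dp [-0.   5.1  0. ] turn -8.8
dp [-0.   5.1  0.3] turn -8.8
dp [-0.   5.   0.6] turn -8.8
dp [-0.   5.   0.9] turn -8.8
dp [-0.   4.9  1.1] turn -8.8
dp [-0.   4.8  1.4] turn -8.8
dp [-0.   4.7  1.7] turn -8.8
dp [-0.   4.5  1.9] turn -8.8
dp [-0.   4.4  2.2] turn -8.8
dp [-0.   4.2  2.4] turn -8.7
dp [-0.   4.   2.6] turn -8.8
dp [-0.   3.9  2.8] turn -8.8
dp [-0.   3.7  3. ] turn -8.8
dp [-0.   3.5  3.2] turn -8.8
dp [-0.   3.3  3.4] turn -8.8
dp [-0.   3.   3.5] turn -8.8
```

jog_arm:
  turn:
    - [0, 0, 0]
    - [0, 0, 0]
    - [-8.8, 0, 0]
    - [-8.8, 0, 0]
    - [-8.8, 0, 0]
    - [-8.8, 0, 0]
    - [-8.8, 0, 0]
    - [-8.8, 0, 0]
  dp:
    - [-5, 0, 0]
    - [-5, 0, 0]
    - [0, 5.2, -0.6]
    - [0, 5.2, -0.3]
    - [0, 5.1, 0]
    - [0, 5.1, 0.3]
    - [0, 5, 0.6]
    - [0, 5, 0.9]
  gripper: [0, 0, 0, 0, 0, 0, 0, 0]

```text
clock: 1.1
eef_pos: [390.4, -353.5, 305.5]
eef_rot: [2.253, 1.563, 1.879]
wrist_force: [0.9, -0.6, -0.7]
finger_gap: 93.8
```

jog_arm:
  turn:
    - [-8.8, 0, 0]
    - [-8.8, 0, 0]
    - [-8.8, 0, 0]
    - [-8.8, 0, 0]
    - [-8.8, 0, 0]
    - [-8.8, 0, 0]
    - [-8.8, 0, 0]
    - [-8.8, 0, 0]
  dp:
    - [0, 4.9, 1.1]
    - [0, 4.8, 1.4]
    - [0, 4.7, 1.7]
    - [0, 4.5, 1.9]
    - [0, 4.4, 2.2]
    - [0, 4.2, 2.4]
    - [0, 4, 2.6]
    - [0, 3.9, 2.8]
  gripper: [0, 0, 0, 0, 0, 0, 0, 0]

```text
clock: 2.1
eef_pos: [487.7, 29.5, 305.1]
eef_rot: [1.362, 1.559, 2.259]
wrist_force: [0.4, -0.1, 0.4]
finger_gap: 93.9
```

```bash
python3 go.py 451 186 300 82
```

```text
t 2.1 tcp [487.72  29.51 305.09] jaw yaw 51.419398035497444 gap 93.85304656443746 F [ 0.39 -0.13  0.43] q6 -0.9175940831124315
 toolx [-0.01  0.01 -1.  ]
 dp total cm [ 0.68 12.62  9.94]
 turn [-30.58   0.32  -0.62]
 turn [149.42  -0.83  -0.43]
```

jog_arm:
  turn:
    - [-8, 0.3, -0.6]
    - [-8, 0, 0]
    - [-7.5, 0, 0]
    - [-7, 0, 0]
    - [0, 0, 0]
  dp:
    - [0, 3.2, 2.5]
    - [0, 2.8, 2.9]
    - [0, 2.4, 3.2]
    - [0, 2, 3.5]
    - [0, 0, 0]
  gripper: [0, 0, 0, 0, 0]

```text
clock: 2.72
eef_pos: [444.6, 193.0, 304.1]
eef_rot: [2.036, 1.566, -2.794]
wrist_force: [-0.1, -0.7, 0.4]
finger_gap: 93.8
```

```bash
python3 go.py 451 186 176 82
python3 - <<'E'
from h import *
from cell import camera,calibration
p,d=camera("wrist");c=calibration("wrist");np.savez("w1.npz",p=p,d=d,**c);cv2.imwrite("pics/w1.png",p[:,:,::-1]);print(c)
K,T=c['K'],c['world_from_camera']
W=cloud(d,K,T);hsv=cv2.cvtColor(p,cv2.COLOR_RGB2HSV);z=W[...,2]
g=(np.hypot(W[...,0]-451,W[...,1]-186)<40)&(z>205)&(z<225)&(d>0)&(hsv[...,1]>60);print(g.sum())
if g.sum()>10: print(W[g].mean(0),cv2.minAreaRect(W[g][:,:2].astype(np.float32)))
E
```

```text
t 2.725 tcp [444.62 193.04 304.14] jaw yaw 83.2851768669359 gap 93.78066963015326 F [-0.11 -0.74  0.39] q6 -1.1195159893746565
 toolx [-0. -0. -1.]
 dp total cm [12.81 -0.77 -0.6 ]
 turn [ 1.28 -0.12 -0.24]
 turn [-178.71    0.37   -0.19]
{'K': array([[299.52200476,   0.        , 271.89715548],
       [  0.        , 299.52200476, 204.15865422],
       [  0.        ,   0.        ,   1.        ]]), 'world_from_camera': array([[ 1.19325031e-01,  9.59649041e-01,  2.54627680e-01,
         3.70162051e+02],
       [ 9.92852903e-01, -1.14776909e-01, -3.27012864e-02,
         2.01524065e+02],
       [-2.15638011e-03,  2.56709913e-01, -9.66486094e-01,
         4.82946034e+02],
       [ 0.00000000e+00,  0.00000000e+00,  0.00000000e+00,
         1.00000000e+00]])}
616
[448.59086675 183.70713318 211.87948772] ((449.6908264160156, 183.45590209960938), (29.65522003173828, 18.71761131286621), 81.52955627441406)
```

View pics/w1.png

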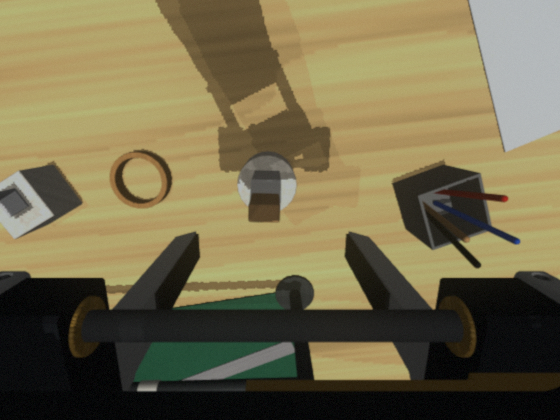

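The wrist view shows the grip at about (265,208), midway between the fingers, and it measures about (450,185) at yaw 82°. I'll centre over it and then go down.

jog_arm:
  turn:
    - [1.5, 0, 0]
    - [0, 0, 0]
    - [0, 0, 0]
    - [0, 0, 0]
    - [0, 0, 0]
  dp:
    - [0, -0.6, -0.7]
    - [4.3, 0, 0]
    - [4.3, 0, 0]
    - [3.5, 0, 0]
    - [0.5, 0, 0]
  gripper: [0, 0, 0, 0, 0]

```text
clock: 3.4
eef_pos: [452.7, 177.5, 175.3]
eef_rot: [2.429, 1.567, -2.447]
wrist_force: [0.3, -0.6, -0.3]
finger_gap: 94.1
```

```bash
python3 go.py 450 185 176 82
```

```text
t 3.4 tcp [452.68 177.46 175.28] jaw yaw 80.62178092322728 gap 94.11311163920193 F [ 0.27 -0.64 -0.28] q6 -1.1076192265297964
 toolx [-0. -0. -1.]
 dp total cm [-0.07  0.39  0.7 ]
 turn [-1.38 -0.15 -0.13]
 turn [178.62  -0.21   0.23]
```

jog_arm:
  turn:
    - [-1.3, 0, 0]
    - [0, 0, 0]
  dp:
    - [-0.1, 0.3, 0.6]
    - [0, 0, 0]
  gripper: [0, 0]

```text
clock: 3.65
eef_pos: [452.0, 183.5, 178.6]
eef_rot: [3.137, 1.569, -1.718]
wrist_force: [-0.3, -0.6, -0.8]
finger_gap: 94.1
```

```bash
python3 go.py 450 185 176 82
```

```text
t 3.65 tcp [451.96 183.53 178.57] jaw yaw 81.85308282753621 gap 94.09602720173066 F [-0.33 -0.62 -0.82] q6 -1.1168285175100172
 toolx [-0. -0. -1.]
 dp total cm [0.26 0.21 0.12]
 turn [-0.15 -0.08 -0.  ]
 turn [179.85  -0.     0.13]
```

Close enough, so I make a small correction and close the fingers.

jog_arm:
  turn:
    - [0, 0, 0]
    - [0, 0, 0]
    - [0, 0, 0]
    - [0, 0, 0]
    - [0, 0, 0]
    - [0, 0, 0]
  dp:
    - [0.2, 0.2, 0.1]
    - [0, 0, 0]
    - [0, 0, 0]
    - [0, 0, 0]
    - [0, 0, 0]
    - [0, 0, 0]
  gripper: [0, 0.4, 0.7, 0.8, 0.8, 0.8]
  grip_force: 35

```text
clock: 4.4
eef_pos: [450.7, 185.2, 178.5]
eef_rot: [-1.588, 1.568, -0.16]
wrist_force: [-0.7, -1.0, 0.4]
finger_gap: 47.6
```

```bash
python3 go.py 450 185 176 82
```

```text
t 4.4 tcp [450.69 185.19 178.47] jaw yaw 81.85293235033772 gap 47.618729552432484 F [-0.68 -1.01  0.44] q6 -1.1126998955066425
 toolx [ 0. -0. -1.]
 dp total cm [ 0.25  0.07 -0.03]
 turn [-0.15 -0.    0.17]
 turn [179.85   0.26   0.  ]
```

jog_arm:
  turn:
    - [0, 0, 0]
    - [0, 0, 0]
    - [0, 0, 0]
    - [0, 0, 0]
    - [0, 0, 0]
  dp:
    - [0.2, 0, 0]
    - [0, 0, 0]
    - [0, 0, 0]
    - [0, 0, 0]
    - [0, 0, 0]
  gripper: [1, 1, 1, 1, 1]
  grip_force: 35

```text
clock: 5.03
eef_pos: [450.6, 185.1, 176.1]
eef_rot: [-1.695, 1.568, -0.267]
wrist_force: [0.4, 0.2, -0.6]
finger_gap: 29.6
```

```bash
python3 go.py 450 185 176 82
```

```text
t 5.025 tcp [450.59 185.1  176.1 ] jaw yaw 81.85113612110993 gap 29.581922399415845 F [ 0.38  0.2  -0.59] q6 -1.1127579195196686
 toolx [ 0. -0. -1.]
 dp total cm [ 0.01  0.06 -0.02]
 turn [-0.15 -0.02  0.14]
 turn [179.85   0.22   0.03]
```

jog_arm:
  turn:
    - [0, 0, 0]
    - [0, 0, 0]
    - [0, 0, 0]
    - [0, 0, 0]
    - [0, 0, 0]
    - [-1.7, 0, 0]
    - [-1.7, 0, 0]
    - [0, 0, 0]
  dp:
    - [-1, 0, 0]
    - [-3, 0, 0]
    - [-3, 0, 0]
    - [-2.5, 0, 0]
    - [0, -3.6, -0.7]
    - [0, -3.6, -0.7]
    - [0, -3.6, -0.7]
    - [0, 0, 0]
  gripper: [1, 1, 1, 1, 1, 1, 1, 1]

```text
clock: 6.02
eef_pos: [556.8, 149.2, 278.4]
eef_rot: [-1.632, 1.568, -0.142]
wrist_force: [-0.4, 0.8, -2.9]
finger_gap: 30.0
```

```bash
python3 go.py 590 136 274 85.4
python3 - <<'E'
from h import *
from cell import camera,calibration
p,d=camera("side");c=calibration("side");np.savez("side1.npz",p=p,d=d,**c);cv2.imwrite("pics/side1.png",p[:,:,::-1])
E
```

```text
t 6.025 tcp [556.81 149.19 278.41] jaw yaw 85.41962997868265 gap 29.96103089450334 F [-0.37  0.85 -2.85] q6 -1.2919962122765143
 toolx [ 0. -0. -1.]
 dp total cm [ 0.45 -3.41 -1.05]
 turn [ 0.02 -0.01  0.19]
 turn [-179.98   -0.29   -0.02]
```

View pics/side1.png

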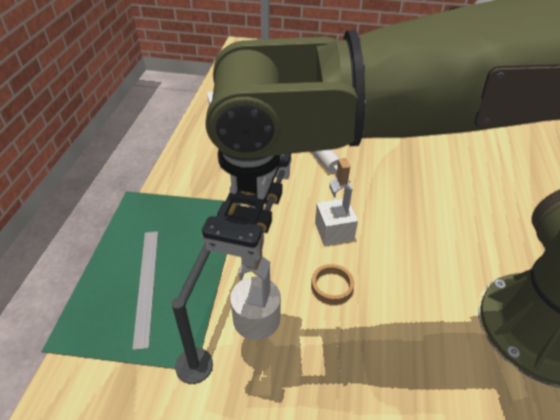

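The side view shows the hanger held off the bench, with its drum at (256,308) and the free leg facing the rail. I'll stage it in front of the rail and check it from the scene camera.

jog_arm:
  turn:
    - [0, 0, 0]
    - [0, 0, 0]
    - [0, 0, 0]
  dp:
    - [0.3, -1.5, -0.5]
    - [0.2, -1.5, -0.5]
    - [0, 0, 0]
  gripper: [1, 1, 1]

```text
clock: 6.45
eef_pos: [585.9, 137.1, 274.3]
eef_rot: [-1.513, 1.567, -0.021]
wrist_force: [0.1, -0.1, -2.4]
finger_gap: 30.0
```

```bash
python3 go.py 660 130 274 85.4
python3 - <<'E'
from h import *
from cell import camera,calibration
p,d=camera("scene");c=calibration("scene");np.savez("scene2.npz",p=p,d=d,**c);cv2.imwrite("pics/scene2.png",p[:,:,::-1])
K,T=c['K'],c['world_from_camera'];W=cloud(d,K,T);hsv=cv2.cvtColor(p,cv2.COLOR_RGB2HSV)
z=W[...,2]
b=(hsv[...,1]>90)&(z>240)&(z<320)&(d>0)&(np.hypot(W[...,0]-590,W[...,1]-136)<60)
print(b.sum(),W[b].mean(0) if b.sum() else 0)
E
```

```text
t 6.45 tcp [585.95 137.14 274.28] jaw yaw 85.46136086307408 gap 29.952503014159163 F [ 0.13 -0.06 -2.37] q6 -1.322155767444261
 toolx [ 0. -0. -1.]
 dp total cm [ 0.06 -7.44 -0.13]
 turn [0.06 0.01 0.22]
 turn [-179.94   -0.34    0.02]
681 [592.48442344 138.67581765 294.63411442]
```

View pics/scene2.png

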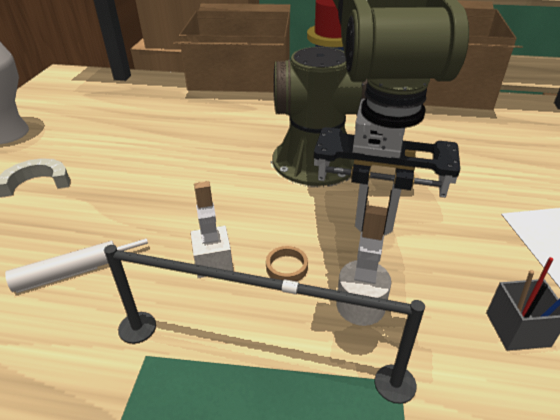

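The scene view shows the hanger upright behind the rail, with the grip at (376,215) and the drum at (364,290), and the rail level with the hook mouth. I'll push it in across the rail in stages.

jog_arm:
  turn:
    - [0, 0, 0]
    - [0, 0, 0]
    - [0, 0, 0]
    - [0, 0, 0]
    - [0, 0, 0]
  dp:
    - [0, -1.8, 0]
    - [0, -1.8, 0]
    - [0, -1.8, 0]
    - [0, -1.6, 0]
    - [0, 0, 0]
  gripper: [1, 1, 1, 1, 1]

```text
clock: 7.12
eef_pos: [655.9, 133.1, 275.6]
eef_rot: [-1.369, 1.567, 0.124]
wrist_force: [-0.1, 0.6, -3.4]
finger_gap: 29.9
```

```bash
python3 go.py 660 130 274 85.4
```

```text
t 7.125 tcp [655.85 133.06 275.61] jaw yaw 85.55043092517221 gap 29.89587487520327 F [-0.15  0.64 -3.4 ] q6 -1.3476612307014806
 toolx [ 0.  0. -1.]
 dp total cm [ 0.16 -0.44 -0.27]
 turn [0.15 0.05 0.22]
 turn [-179.85   -0.35    0.07]
```

jog_arm:
  turn:
    - [0, 0, 0]
    - [0, 0, 0]
  dp:
    - [0, -0.4, -0.2]
    - [0, 0, 0]
  gripper: [1, 1]

```text
clock: 7.38
eef_pos: [659.0, 131.0, 276.0]
eef_rot: [-1.342, 1.567, 0.152]
wrist_force: [-0.2, -0.3, -3.4]
finger_gap: 29.7
```

```bash
python3 go.py 660 130 274 85.4
python3 - <<'E'
from h import *
from cell import camera,calibration
ims=[]
for n,(a,b,c,e) in dict(side=(140,150,280,400),scene=(320,160,440,380)).items():
    p,d=camera(n);np.savez(n+"3.npz",p=p,d=d,**calibration(n))
    ims.append(cv2.resize(p[b:e,a:c],(int((c-a)*580/(e-b)),580),interpolation=2)[:,:,::-1])
i=np.hstack(ims);cv2.imwrite("pics/m3.png",i);print(i.shape)
E
```

```text
t 7.375 tcp [658.97 131.   276.03] jaw yaw 85.57588831789819 gap 29.694907017535453 F [-0.23 -0.33 -3.38] q6 -1.3518654438555937
 toolx [ 0.  0. -1.]
 dp total cm [ 0.2  -0.11 -0.09]
 turn [0.18 0.05 0.22]
 turn [-179.82   -0.35    0.08]
(580, 640, 3)
```

View pics/m3.png

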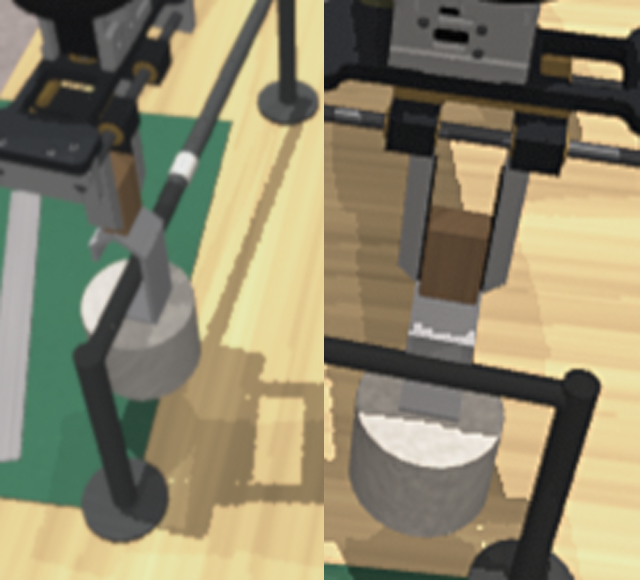

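Both crops show the rail inside the hook mouth, with the free leg beyond it and the back leg on the near side. Now I lower it.

jog_arm:
  turn:
    - [0, 0, 0]
    - [0, 0, 0]
    - [0, 0, 0]
    - [0, 0, 0]
    - [0, 0, 0]
  dp:
    - [1, -0.1, 0]
    - [1, 0, 0]
    - [1, 0, 0]
    - [1, 0, 0]
    - [0, 0, 0]
  gripper: [1, 1, 1, 1, 1]

```text
clock: 8.1
eef_pos: [659.4, 131.2, 232.4]
eef_rot: [-1.296, 1.568, 0.198]
wrist_force: [0.2, 1.0, -2.1]
finger_gap: 29.7
```

```bash
python3 go.py 660 130 226 85.4
```

```text
t 8.1 tcp [659.43 131.2  232.41] jaw yaw 85.59770919666353 gap 29.659785128837832 F [ 0.15  0.99 -2.1 ] q6 -1.3520972117801455
 toolx [ 0.  0. -1.]
 dp total cm [ 0.64 -0.06 -0.12]
 turn [0.2  0.04 0.14]
 turn [-179.8    -0.22    0.06]
```

jog_arm:
  turn:
    - [0, 0, 0]
    - [0, 0, 0]
    - [0, 0, 0]
  dp:
    - [0.3, 0, 0]
    - [0.2, 0, 0]
    - [0, 0, 0]
  gripper: [1, 1, 1]

```text
clock: 8.48
eef_pos: [659.7, 131.2, 227.8]
eef_rot: [-1.304, 1.567, 0.19]
wrist_force: [-1.0, -0.2, -2.6]
finger_gap: 29.7
```

```bash
python3 go.py 660 130 226 85.4
```

```text
t 8.475 tcp [659.72 131.24 227.79] jaw yaw 85.59393251114813 gap 29.730486137111043 F [-0.96 -0.21 -2.64] q6 -1.3520529145107723
 toolx [ 0.  0. -1.]
 dp total cm [ 0.18 -0.04 -0.12]
 turn [0.19 0.06 0.21]
 turn [-179.81   -0.33    0.09]
```

jog_arm:
  turn:
    - [0, 0, 0]
    - [0, 0, 0]
    - [0, 0, 0]
  dp:
    - [0.2, 0, 0]
    - [0.1, 0, 0]
    - [0, 0, 0]
  gripper: [1, 1, 1]

```text
clock: 8.85
eef_pos: [660.2, 131.2, 226.2]
eef_rot: [-1.344, 1.564, 0.15]
wrist_force: [-0.8, 1.0, -2.9]
finger_gap: 29.8
```

```bash
python3 go.py 660 130 226 85.4
```

```text
t 8.85 tcp [660.25 131.23 226.19] jaw yaw 85.58990381474482 gap 29.751740826952247 F [-0.84  0.97 -2.95] q6 -1.352037257567121
 toolx [ 0.01  0.   -1.  ]
 dp total cm [ 0.02  0.02 -0.12]
 turn [0.19 0.09 0.37]
 turn [-179.81   -0.58    0.13]
```

jog_arm:
  turn:
    - [0, 0, 0]
    - [0, 0, 0]
    - [0, 0, 0]
  dp:
    - [0.2, 0, 0]
    - [0.2, 0, 0]
    - [0, 0, 0]
  gripper: [1, 1, 1]

```text
clock: 9.22
eef_pos: [660.2, 131.2, 226.3]
eef_rot: [-1.359, 1.561, 0.135]
wrist_force: [0.4, 0.2, -3.8]
finger_gap: 29.4
```

```bash
python3 go.py 660 130 226 85.4
python3 - <<'E'
from h import *
from cell import camera,calibration
ims=[]
for n,(a,b,c,e) in dict(side=(140,150,280,400),scene=(320,160,440,380)).items():
    p,d=camera(n);np.savez(n+"4.npz",p=p,d=d,**calibration(n))
    ims.append(cv2.resize(p[b:e,a:c],(int((c-a)*580/(e-b)),580),interpolation=2)[:,:,::-1])
i=np.hstack(ims);cv2.imwrite("pics/m4.png",i)
E
```

```text
t 9.225 tcp [660.19 131.21 226.28] jaw yaw 85.59410589613297 gap 29.43753355446337 F [ 0.36  0.2  -3.78] q6 -1.3520613425830186
 toolx [ 0.01  0.   -1.  ]
 dp total cm [ 0.03  0.01 -0.12]
 turn [0.19 0.12 0.56]
 turn [-179.8    -0.88    0.19]
```

View pics/m4.png

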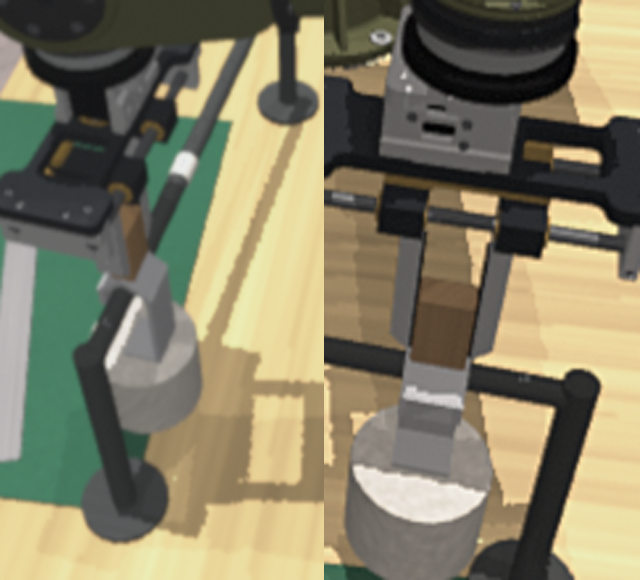

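The crops show the hook seated over the rail: the free leg hides the rail in front, and the TCP stopped at 226 as predicted. It is about 106 mm from the mark. I slide it along −z of the tool and check part-way.

jog_arm:
  turn:
    - [0, 0, 0.5]
    - [0, 0, 0]
    - [0, 0, 0]
    - [0, 0, 0]
  dp:
    - [0, 0, 0]
    - [0, 0, -1]
    - [0, 0, -1.5]
    - [0, 0, 0]
  gripper: [1, 1, 1, 1]

```text
clock: 9.82
eef_pos: [658.3, 104.7, 226.1]
eef_rot: [-0.228, 1.568, 1.266]
wrist_force: [-1.6, -3.3, 2.5]
finger_gap: 29.9
```

```bash
python3 go.py 651.5 25.3 226 85.4
```

```text
t 9.825 tcp [658.34 104.73 226.11] jaw yaw 85.60452984276624 gap 29.91668854788486 F [-1.63 -3.32  2.53] q6 -1.3925242435356757
 toolx [ 0.  0. -1.]
 dp total cm [-0.01  0.07 -7.97]
 turn [0.2  0.15 0.04]
 turn [-179.8    -0.06    0.24]
```

jog_arm:
  turn:
    - [0, 0, 0]
    - [0, 0, 0]
    - [0, 0, 0]
    - [0, 0, 0]
    - [0, 0, 0]
  dp:
    - [0, 0, -1.5]
    - [0, 0, -1.5]
    - [0, 0, -1.5]
    - [0, 0, -1.5]
    - [0, 0, 0]
  gripper: [1, 1, 1, 1, 1]

```text
clock: 10.45
eef_pos: [653.2, 39.8, 226.1]
eef_rot: [-0.224, 1.568, 1.269]
wrist_force: [-2.2, -2.3, 2.3]
finger_gap: 29.5
```

```bash
python3 go.py 651.5 25.3 226 85.4
```

```text
t 10.45 tcp [653.21  39.84 226.1 ] jaw yaw 85.545707982077 gap 29.453305706717014 F [-2.17 -2.25  2.32] q6 -1.4894160151108673
 toolx [ 0.  0. -1.]
 dp total cm [ 0.01  0.06 -1.46]
 turn [0.15 0.15 0.03]
 turn [-179.85   -0.05    0.23]
```

jog_arm:
  turn:
    - [0, 0, 0]
    - [0, 0, 0]
    - [0, 0, 0]
  dp:
    - [0, 0, -0.8]
    - [0, 0, -0.5]
    - [0, 0, 0]
  gripper: [1, 1, 1]

```text
clock: 10.82
eef_pos: [652.2, 26.5, 226.1]
eef_rot: [-0.226, 1.568, 1.268]
wrist_force: [-1.9, -1.7, 2.8]
finger_gap: 29.7
```

```bash
python3 go.py 651.5 25.3 226 85.4
```

```text
t 10.825 tcp [652.17  26.54 226.1 ] jaw yaw 85.57843452175557 gap 29.684621541277956 F [-1.92 -1.67  2.79] q6 -1.5105270595182239
 toolx [ 0.  0. -1.]
 dp total cm [ 0.01  0.06 -0.13]
 turn [0.18 0.16 0.04]
 turn [-179.82   -0.06    0.25]
```

Within 1.5 mm of the mark, so I release, let it settle and look.

jog_arm:
  turn:
    - [0, 0, 0]
    - [0, 0, 0]
    - [0, 0, 0]
    - [0, 0, 0]
    - [0, 0, 0]
    - [0, 0, 0]
  dp:
    - [0, 0, 0]
    - [0, 0, 0]
    - [0, 0, 0]
    - [0, 0, 0]
    - [0, 0, 0]
    - [0, 0, 0]
  gripper: [0.6, 0.5, 0.4, 0.3, 0.2, 0.2]

```text
clock: 11.58
eef_pos: [652.2, 26.5, 225.2]
eef_rot: [0.018, 1.569, 1.512]
wrist_force: [-0.0, -0.2, -1.2]
finger_gap: 74.8
```

```bash
python3 go.py 651.5 25.3 340 85.4
python3 - <<'E'
from h import *
from cell import camera,calibration
ims=[]
for n,(a,b,c,e) in dict(side=(150,100,310,330),scene=(220,130,370,370)).items():
    p,d=camera(n);np.savez(n+"5.npz",p=p,d=d,**calibration(n))
    ims.append(cv2.resize(p[b:e,a:c],(int((c-a)*580/(e-b)),580),interpolation=2)[:,:,::-1])
i=np.hstack(ims);cv2.imwrite("pics/m5.png",i)
E
```

```text
t 11.575 tcp [652.24  26.47 225.19] jaw yaw 85.59318971893497 gap 74.75895148527546 F [-0.03 -0.23 -1.21] q6 -1.510306661417195
 toolx [ 0.  0. -1.]
 dp total cm [-11.48   0.07  -0.1 ]
 turn [ 0.19  0.09 -0.  ]
 turn [-179.81    0.      0.15]
```

View pics/m5.png

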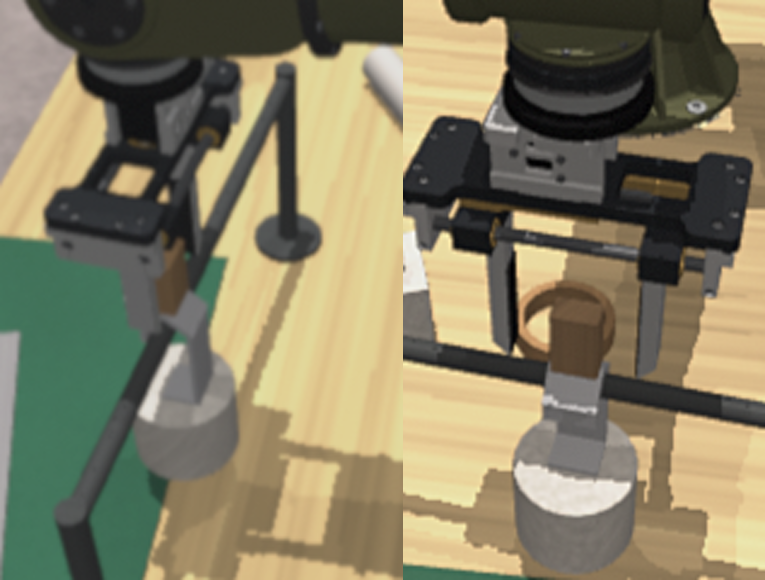

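The fingers are open, and the hanger hangs by its hook over the mark, with the tape covered by the saddle. Next I lift straight up and clear.

jog_arm:
  turn:
    - [0, 0, 0]
    - [0, 0, 0]
    - [0, 0, 0]
    - [0, 0, 0]
    - [0, 0, 0]
    - [0, 0, 0]
    - [0, 0, 0]
    - [0, 0, 0]
  dp:
    - [-1, 0, 0]
    - [-3, 0, 0]
    - [-4, 0, 0]
    - [-4, 0, 0]
    - [0, 5, 0]
    - [0, 6, 0]
    - [0, 6, 0]
    - [0, 0, 0]
  gripper: [0.2, 0.2, 0.2, 0.2, 0.2, 0.2, 0.2, 0.2]

```text
clock: 12.68
eef_pos: [478.7, 39.5, 353.7]
eef_rot: [-1.238, 1.564, 0.256]
wrist_force: [0.6, 0.4, 0.9]
finger_gap: 75.1
```

Run:
```python
from h import *
from cell import camera,calibration,manip
np.set_printoptions(precision=1,suppress=True)
s=manip.read_state();print(s['clock'],s['eef_pos'],s['finger_gap'])
for n in("scene","side"):
    p,d=camera(n);c=calibration(n);K,T=c['K'],c['world_from_camera'];cv2.imwrite(f"pics/{n}6.png",p[:,:,::-1])
    W=cloud(d,K,T);hsv=cv2.cvtColor(p,cv2.COLOR_RGB2HSV);z=W[...,2]
    for k,x,y,zt in(("R",652,26,263),("S",439,-174,213)):
        N=(np.hypot(W[...,0]-x,W[...,1]-y)<60)&(d>0)
        t=N&(hsv[...,1]>90)&(abs(z-zt)<7);print(n,k,t.sum(),W[t].mean(0),cv2.minAreaRect(W[t][:,:2].astype(np.float32)))
        f=N&(abs(z-(zt-143))<5);print("  foam",f.sum(),cv2.minEnclosingCircle(W[f][:,:2].astype(np.float32)))
a=cv2.imread("pics/scene6.png");b=cv2.imread("pics/side6.png");cv2.imwrite("pics/m6.png",np.hstack([a[180:400,180:440],b[120:340,150:380]]).repeat(1,0))
```

```text
12.675 [478.7  39.5 353.7] 75.11481330388929
scene R 265 [654.9  28.5 262.2] ((652.5538940429688, 28.562698364257812), (29.63578987121582, 20.066558837890625), 84.70496368408203)
  foam 1607 ((652.3056030273438, 28.660213470458984), 42.36107635498047)
scene S 132 [ 441.8 -173.8  211.8] ((440.0284118652344, -174.34571838378906), (19.236099243164062, 29.519779205322266), 24.9941349029541)
  foam 884 ((439.0570373535156, -174.64915466308594), 53.360233306884766)
side R 163 [650.2  30.4 262.9] ((651.0726928710938, 28.53638458251953), (30.822093963623047, 17.863916397094727), 87.28878021240234)
  foam 789 ((651.1934204101562, 28.226808547973633), 42.430660247802734)
side S 109 [ 438.  -171.9  212.4] ((438.61029052734375, -174.68106079101562), (19.083057403564453, 32.106632232666016), 25.361452102661133)
  foam 733 ((439.0369567871094, -174.120361328125), 51.0782356262207)
```

View pics/m6.png

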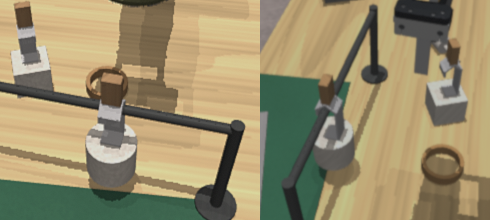

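```bash
python3 -c "
from cell import order
print(order.sign_off())"
```

```text
the job is handed in; nothing more can be done
None
```

The round hanger now hangs freely on the rail over the tape mark. I signed the job off at about 12.7 s; sign-off gave no verdict.

- **What I did:** I took the round hanger by its grip and hooked it on the rail about 106 mm from the mark, on the +y side. I slid it along while seated, with the tool height steady at 226 mm, then opened the fingers and backed the arm away.
- **Position:** The last camera check put the hanger about 3 mm along the rail from the mark's centre, as I measured that centre before the hanger covered it. The arm's own position had suggested about 1 mm.
- **Squareness and tilt:** It is square to the rail within about 2°. The drum's centre lies under the grip to within about 1 mm, so it hangs upright.
- **Square hanger:** It measures within about 2 mm of its first position. The two angle readings came out 3–4° (side) and 4–9° (scene) higher than at the start. I put that down to the small number of pixels in the fit.
- **Force reading that disagreed:** The wrist force did not clearly rise when the hanger touched the rail. I judged it seated from the TCP stopping at the predicted height and from the pictures.

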